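Snap the card box shut all round

TASK

The larger card box screwed to the book stall's table has its lid on, but all four rim sections still stand up: press each one down with closed fingertips until it snaps shut and stays shut, then draw back. Only press: nothing is to be picked up, and the other things on the table stay where they are.

Things in the scene. Friction and masses are not known exactly. Their poses are not given: they have to be found in the camera images.
- card_box: The box to shut: dark grey plastic, light grey lid, 196 mm long (y), 136 wide (x), 75 high when shut, screwed to the table by a thin steel strap under it. Origin: centre of its underside; z up. The lid's fixed middle panel is 156 (y) by 96 mm (x), its top 72 mm up. On each of its four sides a hinged rim section (clip) stands tilted up by about 0.35 rad at the start.
- clip_front (a joint): Hinge angle of the rim section on the box's -x side: 0 standing up, 0.35 shut. A flap 150 mm long, 26 wide, hinged on the lid panel's edge (-48 mm in box x, 72 mm up). A snap spring holds it up; pressed straight down near its outer edge (7 to 10 N) past the middle (0.175) it snaps shut and stays; let go earlier it springs up again.
- clip_front_press (a point): The point to press on the -x-side section: middle of its length, on its top face, 20 mm outward of its hinge (6 mm short of the outer edge). It moves with the section: about 82 mm above the table standing up, 75 mm when shut.
- clip_back (a joint): Hinge angle of the rim section on the box's +x side: 0 standing up, 0.35 shut. A flap 150 mm long, 26 wide, hinged on the lid panel's edge (48 mm in box x, 72 mm up). A snap spring holds it up; pressed straight down near its outer edge (7 to 10 N) past the middle (0.175) it snaps shut and stays; let go earlier it springs up again.
- clip_back_press (a point): The point to press on the +x-side section: middle of its length, on its top face, 20 mm outward of its hinge (6 mm short of the outer edge). It moves with the section: about 82 mm above the table standing up, 75 mm when shut.
- clip_left (a joint): Hinge angle of the rim section on the box's +y side: 0 standing up, 0.35 shut. A flap 90 mm long, 26 wide, hinged on the lid panel's edge (78 mm in box y, 72 mm up). A snap spring holds it up; pressed straight down near its outer edge (7 to 10 N) past the middle (0.175) it snaps shut and stays; let go earlier it springs up again.
- clip_left_press (a point): The point to press on the +y-side section: middle of its length, on its top face, 20 mm outward of its hinge (6 mm short of the outer edge). It moves with the section: about 82 mm above the table standing up, 75 mm when shut.
- clip_right (a joint): Hinge angle of the rim section on the box's -y side: 0 standing up, 0.35 shut. A flap 90 mm long, 26 wide, hinged on the lid panel's edge (-78 mm in box y, 72 mm up). A snap spring holds it up; pressed straight down near its outer edge (7 to 10 N) past the middle (0.175) it snaps shut and stays; let go earlier it springs up again.
- clip_right_press (a point): The point to press on the -y-side section: middle of its length, on its top face, 20 mm outward of its hinge (6 mm short of the outer edge). It moves with the section: about 82 mm above the table standing up, 75 mm when shut.
- small_box: Smaller box of the same make, 126 x 96 x 55 mm, 0.35 kg, its lid already shut all round; leave alone. Origin: centre of underside.
- mug: White mug, 78 mm across and 92 mm high; leave alone. Origin: centre of underside.
- novel: Hardback book lying flat, 180 x 115 x 26 mm; leave alone. Origin: centre of underside.
- pocket_book: Paperback lying flat, 150 x 105 x 18 mm; leave alone. Origin: centre of underside.
- stamp: Upright wooden hand stamp, 38 mm across and 82 mm high; leave alone. Origin: centre of underside.
- glue_jar: Jar with black cap, 52 mm across and 75 mm high; leave alone. Origin: centre of underside.

How it is judged:
At the end, for the whole second after the job is handed in: All four rim sections are snapped shut (each joint above 0.29 rad); every other thing is within 30 mm of where it began (value of joint each of clip_front, clip_back, clip_left, clip_right above 0.29 rad and distance of each of small_box, mug, novel, pocket_book, stamp, glue_jar from where it was at the start of the episode below 0.03 m); the robot touches nothing.
It fails at once if one of the other things is lifted off the table (over 15 mm), knocked over or moved more than 30 mm (distance of any of small_box, mug, novel, pocket_book, stamp, glue_jar from where it was at the start of the episode above 0.03 m or angle between any of small_box, mug, novel, pocket_book, stamp, glue_jar's own z axis and vertical above 0.4 rad or height (world z) of any of small_box, mug, novel, pocket_book, stamp, glue_jar above 0.015 m).
It also fails if it takes over 48 s, if anything falls off the work surface, if the arm or the gripper's body presses on something with over 40 N, if the wrist force passes 120 N, or if a joint passes its speed limit or range.

ROBOT

A 6-joint arm with a two-finger parallel gripper is mounted at the origin on the work surface. World frame = base frame: x ahead of the robot, y to its left, z up, the work surface at z = 0. Lengths are in m, angles in rad, forces in N, time in s.
With the tool pointing down it reaches from about 0.35 to 0.975 m from the base axis. Payload 17.4 kg.
Tool frame: the origin (TCP) lies at the very end of the fingers, on their centre line; the grasp point (between the pads) lies 19 mm behind it; z points along the fingers, y is the direction in which the jaws open and shut (so a half turn about z gives the same grasp; the last joint's range is limited). The gripper opens to 85 mm and grips with 20 to 120 N. Pads are 22 mm wide; open, the fingers measure 114 mm over their backs; the gripper's body (76 mm by 85 mm) begins 54 mm behind the grasp point. The pads swing forward as they close: fully open they stand 13 mm farther back than shut.
Start: joints at [1.07, 0.116, 1.442, -0, 1.584, -0.038], TCP at [0.301, 0.604, 0.231] pointing down, gripper open.
Joint ranges: [-2.83, 2.83], [-0.83, 2.19], [0.07, 2.5], [-1.14, 4.28], [0.01, 3], [-2.97, 2.97]. Speed limits (rad/s): [1.89, 1.89, 2.22, 3.14, 3.14, 3.14].

INTERFACE

Orientations are given as [roll, pitch, yaw] about the fixed x, y, z axes, in that order (R = Rz(yaw) Ry(pitch) Rx(roll)).
In Python, from workcell import r gives the robot as it stands. The module is installed in compiled form; this text tells all that it offers. Calls block until the motion is done:
- r.move_to(position, orientation): joint-space move of the TCP to a pose.
- r.movel(position, orientation=None, velocity=0.15): straight line of the TCP; orientation=None keeps the orientation; velocity is the mean speed in m/s.
- r.move_joints(angles): joint-space move.
- r.let_go() and r.close_gripper(strength=None): open the fingers fully, or close them until they stop; strength is the grip in N (None keeps the last).
- r.wait(seconds).
- r.solve_ik(position, orientation): joint angles nearest the present ones, or None.
- r.sense(): the state.
- r.get_image(name): name is "scene" or "top"; returns a dict with "color" (400x640x3 uint8, red, green, blue), "depth" (400x640 float32, m along the optical axis (not along the pixel's ray), 0 where there is no reading), "intrinsics" (3x3 intrinsics, pixels), "R" (3x3) and "t" (3): a world point X has camera coordinates R X + t. Camera axes: x right, y down, z forward; pixel columns grow to the right and rows downward; lengths in m; the calibration is good to about 2 mm. A picture is of the moment at which its call begins.
A pose or a line that the arm cannot do raises r.PlanningError and nothing moves.
- r.finish_job(): hands the job in, once; it reports no verdict.
The state is a dict: "clock": time; "joint_pos": joint angles; "dq": joint speeds; "effort": joint torques, N m; "eef_pos": TCP position; "orientation": TCP orientation; "contact_force": force on the tool from outside, world axes, zero at the start; "torque": the same for the moment, N m; "gripper_width": finger opening in m.
Only numpy, scipy, OpenCV 4.12 (cv2) and the standard library are available. Lean on these libraries where they do the work, as an engineer would, in place of code of your own. Each camera call takes 0.05 s, during which the arm holds its last target. There are 200 camera calls.

## Working session

There is one attempt and no reset: what is moved stays moved. The work goes in short steps, each a Python script; the robot and the scene stay as the last script left them, time stands still between calls to the robot, and variables do not carry over. Pictures are saved under pics/ and viewed, about 8 in all and at most 12, crops included, and the job is handed in when it is done.

```bash
mkdir -p pics
python3 - <<'E'
from workcell import r
import numpy as np,cv2
for n in("top","scene"):
    d=r.get_image(n); np.savez(f"pics/{n}.npz",**d); cv2.imwrite(f"pics/{n}0.png",d["color"][:,:,::-1])
    print(n,d["intrinsics"].round(1).tolist(),d["R"].round(3).tolist(),d["t"].round(3).tolist())
s=r.sense();print(s["clock"],s["orientation"],s["contact_force"])
E
```

```text
top [[481.1, 0.0, 322.1], [0.0, 481.1, 196.4], [0.0, 0.0, 1.0]] [[0.015, -1.0, 0.003], [-0.989, -0.015, -0.15], [0.15, -0.001, -0.989]] [0.054, 0.514, 1.094]
scene [[496.0, 0.0, 311.7], [0.0, 496.0, 197.7], [0.0, 0.0, 1.0]] [[0.076, 0.997, -0.013], [0.584, -0.056, -0.81], [-0.808, 0.054, -0.586]] [-0.075, -0.24, 1.8]
0.1 [-3.14056575e+00 -3.08996248e-05  2.67883226e+00] [-0.45185179  0.1569151   1.02987126]
```

View pics/top0.png

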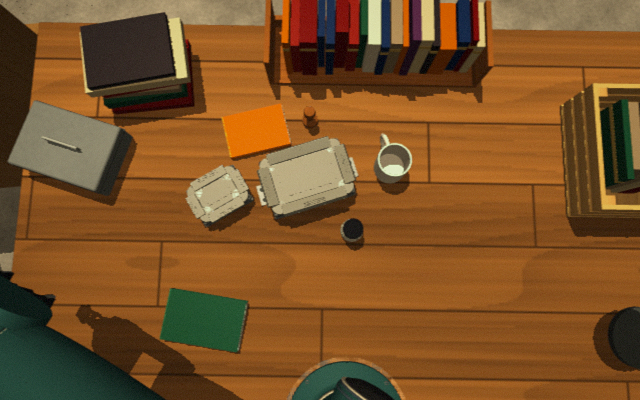

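View pics/scene0.png

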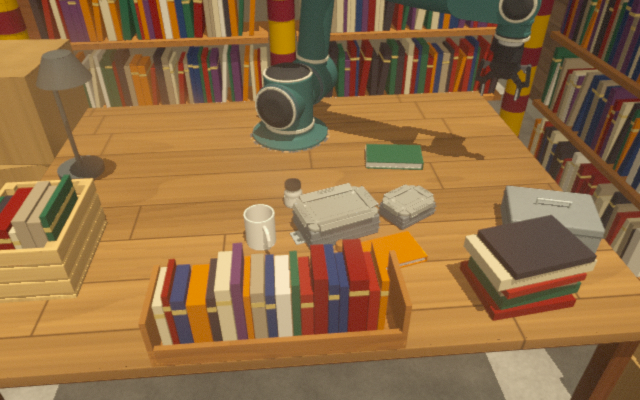

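The larger box is at about (307,178) in the top view and the smaller one at (220,195). The mug (393,160), glue jar (352,230) and stamp (310,117) stand close to the larger box. Next I measure the lid panel.

```bash
cat > h.py <<'E'
import numpy as np,cv2
def cloud(d):
    K=d["intrinsics"];v,u=np.mgrid[:400,:640];z=d["depth"]
    c=np.stack([(u-K[0,2])/K[0,0]*z,(v-K[1,2])/K[1,1]*z,z],-1)
    return (c-d["t"])@d["R"]
E
python3 - <<'E'
import numpy as np,cv2
from h import cloud
d=np.load("pics/top.npz");X=cloud(d)
Z=X[...,2]
print("table z",np.median(Z[240:280,200:300]))
m=np.zeros(Z.shape,bool);m[130:225,254:360]=1
for lo,hi in((.066,.0765),(.0765,.1),(.05,.1)):
    k=(m&(Z>lo)&(Z<hi)).astype(np.uint8)
    n,l,s,_=cv2.connectedComponentsWithStats(k);i=1+s[1:,4].argmax()
    P=X[l==i];(c,sz,a)=cv2.minAreaRect((P[:,:2]*1000).astype(np.float32));print(lo,hi,len(P),P.mean(0),c,sz,a,P[:,2].mean())
for n,(u,v) in dict(jar=(352,228),mug=(393,160),stamp=(310,112),small=(220,195),panel=(307,175)).items(): print(n,X[v,u].round(3))
b=np.zeros((95,106,3),np.uint8)
h=cv2.applyColorMap(np.clip((Z[130:240,250:420]-.0)/.1*255,0,255).astype(np.uint8),2)
c=d["color"][130:240,250:420,::-1]
cv2.imwrite("pics/h1.png",cv2.resize(np.vstack([c,h]),None,fx=2.7,fy=2.7,interpolation=0) if 0 else cv2.resize(np.hstack([c,h]),(800,259)))
E
```

```text
table z -0.0005249751180597887
0.066 0.0765 3391 [0.55607753 0.09886243 0.07230283] (556.234619140625, 98.53494262695312) (135.01681518554688, 193.91445922851562) 18.192441940307617 0.07230283109604776
0.0765 0.1 614 [0.49628783 0.07884776 0.0802623 ] (497.9295959472656, 79.17308044433594) (26.238452911376953, 149.53268432617188) 18.13750648498535 0.08026230007051587
0.05 0.1 5656 [0.55463457 0.09865539 0.07489015] (556.7445678710938, 98.55256652832031) (153.3553924560547, 213.03805541992188) 18.29439926147461 0.0748901473026292
jar [ 0.437 -0.007  0.076]
mug [ 0.612 -0.111  0.003]
stamp [0.705 0.093 0.082]
small [0.511 0.3   0.05 ]
panel [0.558 0.098 0.07 ]
```

View pics/h1.png

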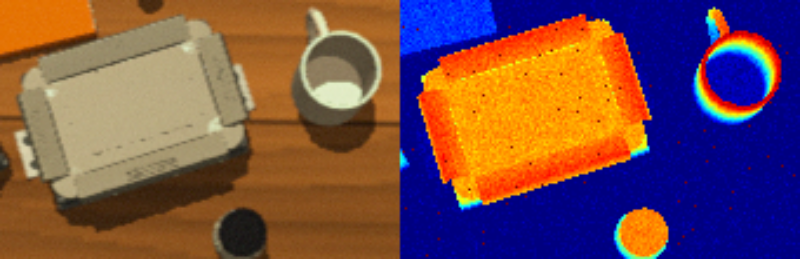

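Centre is about (0.556, 0.098) and yaw about 0.318. The panel height (72 mm), rectangle (135x194 mm) and front flap (26x150 mm) match the data given. First I press the front section, watching the force.

```bash
cat >> h.py <<'E'
from workcell import r
C=np.array([.556,.0983]);Y=.318
RPY=[np.pi,0,Y+np.pi/2]
OFF=dict(front=(-.068,0),back=(.068,0),left=(0,.098),right=(0,-.098))
def press(n):
    c,s=np.cos(Y),np.sin(Y);p=C+np.array([[c,-s],[s,c]])@OFF[n]
    at=lambda z:[*p,z]
    if r.sense()["eef_pos"][1]>.3: r.move_to(at(.16),RPY)
    else: r.movel(at(.13),RPY,velocity=.15)
    r.movel(at(.090),velocity=.1); r.wait(.2); f0=r.sense()["contact_force"][2]; log=[]
    for z in np.arange(.088,.0714,-.001):
        r.movel(at(z),velocity=.03); s=r.sense(); f=s["contact_force"][2]-f0
        log.append((round(float(s["eef_pos"][2])*1e3,1),round(float(f),1)))
        if abs(f)>18 and z<.0785: break
    r.wait(.2);r.movel(at(.13),velocity=.1)
    print(n,p.round(4),log,r.sense()["clock"])
E
python3 - <<'E'
from h import *
r.close_gripper(40); print(r.solve_ik([.491,.077,.16],RPY))
press("front")
d=r.get_image("top");print(r.sense()["eef_pos"])
E
```

```text
[ 0.10422557 -0.25278857  1.90731208  0.          1.48706915 -0.21377443]
front [0.4914 0.077 ] [(87.9, -0.3), (86.9, -0.1), (85.9, 0.5), (84.9, 1.1), (83.9, 0.6), (83.5, 5.3), (82.6, 9.0), (81.5, 5.0), (80.1, 1.8), (78.8, 0.0), (77.8, -0.3), (76.9, -0.2), (75.9, -0.1), (75.0, 0.7), (74.9, 11.3), (74.7, 21.3)] 8.8667
[0.49106489 0.07698419 0.1291328 ]
```

The force peaked at 9 N, dropped, and then hit a hard stop at 75 mm, so the front section snapped shut. Now the other three.

Run:
```python
from h import *
for n in("right","back","left"): press(n)
r.movel([.525,.19,.2],velocity=.15)
r.move_joints([1.07,0.116,1.442,0,1.584,-.038])
d=r.get_image("top");X=cloud(d);Z=X[...,2]
c,s=np.cos(Y),np.sin(Y);B=(X[...,:2]-C)@np.array([[c,-s],[s,c]])
for n,o in OFF.items():
    o=np.array(o);q=np.abs(B-o);ax=int(o[1]!=0);k=(q[...,ax]<.005)&(q[...,1-ax]<.03)&(Z>.05)
    print(n,k.sum(),np.median(Z[k]))
d0=np.load("pics/top.npz")
print(r.sense()["clock"])
cv2.imwrite("pics/end.png",cv2.resize(d["color"][90:370,150:430,::-1],(600,600)))
```

```text
right [0.5866 0.0052] [(88.0, -0.4), (86.9, 0.3), (85.9, -0.5), (85.0, 0.4), (83.9, -0.6), (83.4, 4.3), (82.6, 7.3), (81.7, 5.8), (80.3, 3.0), (78.5, -0.9), (77.7, -0.2), (76.9, 0.3), (75.9, -0.8), (75.0, 0.1), (74.9, 9.3), (74.8, 17.7), (74.6, 27.4)] 15.7917
back [0.6206 0.1196] [(88.0, -0.7), (86.9, 0.6), (85.9, -0.4), (84.9, 0.7), (83.9, -0.0), (83.5, 3.7), (82.7, 6.0), (81.8, 5.8), (80.5, 2.8), (78.3, -0.4), (77.7, -1.0), (76.9, -0.2), (75.9, -0.9), (75.1, 0.5), (75.0, 9.9), (74.9, 18.1)] 22.4
left [0.5254 0.1914] [(88.0, 0.5), (86.9, 1.0), (85.9, 0.3), (84.9, -0.2), (83.9, -0.1), (83.4, 4.4), (82.6, 8.1), (81.5, 6.2), (80.2, 3.5), (78.6, 0.5), (77.8, 0.0), (76.9, 0.1), (75.9, 0.8), (75.0, 1.1), (74.9, 10.7), (74.8, 19.0)] 29.0083
front 127 0.07489743395296408
back 107 0.07538852423552188
left 113 0.07523441312929657
right 108 0.07523492184047562
31.4
```

View pics/end.png

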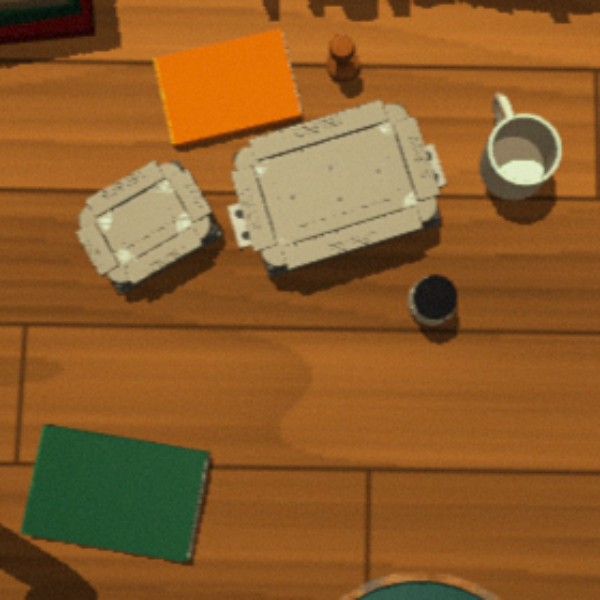

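All four flaps lie flat at 75 mm (box centre near (335,188) in the crop). The mug, stamp, jar, books and small box are where they were, and the arm is clear.

```bash
python3 -c "
from workcell import r
r.finish_job()"
```

```text
the job is handed in; nothing more can be done
```

I pressed all four rim sections of the larger box down with closed fingertips. Each one snapped shut, and I handed the job in at about 31 s of the 48 s allowed.

- **Snap:** on each section the force peaked at 6 to 9 N, fell to about zero, and then met a hard stop with the fingertips at 75 mm. The back section peaked at only about 6.0 N, a little under the stated 7 to 10 N, and still snapped. The highest force at a stop was 27 N.
- **Staying shut:** after I drew the arm back to its start pose, the depth camera measured all four press points at 74.9 to 75.4 mm. The shut height is 75 mm.
- **Other things on the table:** in the last picture they look to be where they began. I judged this by eye and did not measure their positions.
- **Checks:** none failed or disagreed, apart from that slightly low back-section peak.

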